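# Square up a stack of plywood printing panels and hang up the tapping block

## Task

Pick up the wooden tapping block and use it to tap the untidy stack of plywood panels into the corner of the squaring tray, until all five panels lie flush against both fences with their edges aligned; touch the panels only with the block, not with the gripper. Then hang the block by its steel loop on the hook of the tool stand and let it hang free, leaving the other things on the table where they are.

Things in the scene. Friction and masses are not known exactly. Their poses are not given: they have to be found in the camera images.
- tray: wooden squaring tray, fixed: base board 200 (x) x 240 (y) x 10 mm with an upright fence along its +x edge (inner face at x = 80 mm) and one along its +y edge (inner face at y = 100 mm), both 50 mm high above the table; -x and -y sides open. Origin: centre of the underside, z up. A panel flush against both fences has its centre at x = 35, y = 40 mm, axes parallel to the tray's
- tray_corner (a point): the inner corner where both fences meet, on the upper face of the tray's base board (10 mm above the table)
- panel0: plywood panel 90 (x) x 120 (y) x 7 (z) mm, about 55 g, number 1 of five from the bottom of the stack, lying on the tray; the stack is 35 mm high. Origin: centre of its underside
- panel1: plywood panel 90 (x) x 120 (y) x 7 (z) mm, about 55 g, number 2 of five from the bottom of the stack, lying on the tray; the stack is 35 mm high. Origin: centre of its underside
- panel2: plywood panel 90 (x) x 120 (y) x 7 (z) mm, about 55 g, number 3 of five from the bottom of the stack, lying on the tray; the stack is 35 mm high. Origin: centre of its underside
- panel3: plywood panel 90 (x) x 120 (y) x 7 (z) mm, about 55 g, number 4 of five from the bottom of the stack, lying on the tray; the stack is 35 mm high. Origin: centre of its underside
- panel4: plywood panel 90 (x) x 120 (y) x 7 (z) mm, about 55 g, number 5 of five from the bottom of the stack, lying on the tray; the stack is 35 mm high. Origin: centre of its underside
- block: tapping block standing on the table: light wood 40 (x) x 50 (y) x 80 (z) mm, about 150 g, with a loop of 5 mm steel wire on its top in its y-z plane (one looks through it along x). Loop: 38 mm wide outside, 28 inside, opening from z = 80 to 102, top at z = 107 mm. Origin: centre of the underside. Can be gripped from above across its 50 mm width near its top, the loop between the fingers
- block_loop (a point): middle of the underside of the loop's top bar (block frame 0, 0, 102 mm): this rests on the hook
- stand: steel tool stand, fixed: base 110 x 110 x 12 mm, a 16 mm post in its middle, 210 mm high, with one hook: a level 7 mm wire, centre line at height 200 mm, running from the post along the stand's -x for 105 mm to a small upturned tip (end 116 mm from the post's axis, top of the tip 210 mm above the table). Origin: centre of the base's underside
- hook_seat (a point): point on the top of the hook's wire, 70 mm from the post's axis: a good place for the loop to rest. Stand frame (-70, 0, 203.5 mm)
- paint_jar: white round paint jar, 70 mm across, 90 tall; a bystander, origin at the centre of its underside
- glue_bottle: white glue bottle, 56 mm across, 160 tall; a bystander, origin at the centre of its underside
- dryer: black hair dryer lying on its side, about 170 x 170 mm, 76 tall; a bystander, origin at the centre of its underside
- mug: blue mug, 80 mm across, 90 tall, handle at its +y; a bystander, origin at the centre of its underside
- tape: roll of paper tape lying flat, 90 mm across, 24 tall; a bystander, origin at the centre of its underside
- brush: paint brush lying flat along its x; a bystander, origin at the centre of its underside
- offcut: dark wood offcut 70 x 45 x 20 mm; a bystander, origin at the centre of its underside

How it is judged:
By the outcome, as a careful person would: the job done as asked, in the order asked, and still so for the second after the job is handed in, with the robot touching nothing.
It also fails if it takes over 72 s, if anything falls off the work surface, if the arm or the gripper's body presses on something with over 40 N, if the wrist force passes 120 N, or if a joint passes its speed limit or range.

## Robot

A 6-joint arm with a two-finger parallel gripper is mounted at the origin on the work surface. World frame = base frame: x ahead of the robot, y to its left, z up, the work surface at z = 0. Lengths are in m, angles in rad, forces in N, time in s.
With the tool pointing down it reaches from about 0.3 to 1 m from the base axis. Payload 5.1 kg.
Tool frame: the origin (TCP) lies between the finger pads; the fingertips stand 25 mm ahead of it and the grasp point (between the pads) lies 6 mm ahead of it (nose_length is the distance from the TCP to the fingertips, in m); z points along the fingers, y is the line along which they close (so a half turn about z gives the same grasp; the last joint's range is limited). The gripper opens to 95 mm and grips with 3 to 60 N. Pads are 20 mm wide; open, the fingers measure 119 mm over their backs; the gripper's body (75 mm by 180 mm) begins 59 mm behind the grasp point.
Start: joints at [-1.349, 0.124, 1.65, -0, 1.367, -0.083], TCP at [0.195, -0.62, 0.206] pointing down, gripper open.
Joint ranges: [-2.61, 2.61], [-1.02, 2.33], [0.03, 2.71], [-1.35, 4.49], [0.32, 2.68], [-2.91, 2.91]. Speed limits (rad/s): [2.57, 2.57, 3.14, 3.14, 3.14, 3.14].

## Interface

Orientations are given as a unit quaternion [x, y, z, w].
In Python, from station import * gives the robot as it stands. Calls block until the motion is done:
- reach(position, orientation): joint-space move of the TCP to a pose.
- movel(position, rate=0.15, frame=None, until_force=None): straight line of the TCP; frame=None keeps the orientation; rate is the mean speed in m/s. With until_force (N) it stops when the force on the tool has changed by that much, and returns True; else False.
- set_joints(angles): joint-space move.
- let_go() and close(f_grip=None): open the fingers fully, or close them until they stop; f_grip is the grip in N (None keeps the last).
- wait(seconds).
- solve_ik(position, orientation): joint angles nearest the present ones, or None.
- get_obs(): the state.
- snapshot(name): name is "scene" or "top"; returns a dict with "pixels" (400x640x3 uint8, red, green, blue), "fx", "fy", "cx", "cy" (pixels), "world_from_camera" (4x4, takes a point from camera to world coordinates). Camera axes: x right, y up, looking along -z (the intrinsics and any distortion apply to the point x, -y, -z); pixel columns grow to the right and rows downward; lengths in m; the calibration is good to about 2 mm. A picture is of the moment at which its call begins. There is no depth.
A pose or a line that the arm cannot do raises Unreachable and nothing moves.
- hand_in(): hands the job in; it is judged then, once.
The state is a dict: "clock": time; "joints": joint angles; "dq": joint speeds; "joint_efforts": joint torques, N m; "tcp_pos": TCP position; "ee_rot": TCP orientation; "wrist_force": force on the tool from outside, world axes, zero at the start; "torque": the same for the moment, N m; "grip_width": finger opening in m; "gripper_force": force on a finger pad.
Only numpy, scipy, OpenCV 4.12 (cv2) and the standard library are available. Lean on these libraries where they do the work, as an engineer would, in place of code of your own. Each camera call takes 0.05 s, during which the arm holds its last target. There are 200 camera calls.

## Working session

There is one attempt and no reset: what is moved stays moved. The work goes in short steps, each a Python script; the robot and the scene stay as the last script left them, time stands still between calls to the robot, and variables do not carry over. Pictures are saved under pics/ and viewed, at most 10 in all, crops included, and the job is handed in when it is done.

```bash
mkdir -p pics; ls; python3 - <<'E'
from station import *
import cv2, numpy as np
for n in("scene","top"):
    s=snapshot(n); cv2.imwrite(f"pics/{n}0.png",cv2.cvtColor(s["pixels"],cv2.COLOR_RGB2BGR))
    print(n,{k:(np.round(v,4).tolist()) for k,v in s.items() if k!="pixels"})
o=get_obs(); print(o)
E
```

```text
pics
scene {'fx': 415.0745, 'fy': 415.0745, 'cx': 319.2997, 'cy': 204.2116, 'world_from_camera': [[0.8118, -0.3313, 0.4808, 1.0018], [0.5839, 0.4503, -0.6755, -0.6079], [0.0073, 0.8291, 0.559, 0.6526], [0.0, 0.0, 0.0, 1.0]]}
top {'fx': 395.4532, 'fy': 395.4532, 'cx': 325.4104, 'cy': 193.1334, 'world_from_camera': [[0.0178, 0.9891, -0.1464, 0.4309], [-0.9997, 0.0204, 0.0163, 0.0012], [0.0191, 0.1461, 0.9891, 1.2092], [0.0, 0.0, 0.0, 1.0]]}
{'clock': 0.1, 'joints': array([-1.34864557e+00,  1.24456374e-01,  1.65153831e+00, -4.05134803e-05,
        1.36749616e+00, -8.26274314e-02]), 'dq': array([ 0.00105518, -0.00171421, -0.00425376,  0.00111531,  0.00051041,
        0.00060533]), 'joint_efforts': array([ 1.92417037e-04, -4.18882906e+01, -3.61094534e+01,  7.76248751e-02,
        4.61724645e-02, -6.53477673e-05]), 'tcp_pos': array([ 0.19486453, -0.6194755 ,  0.2051988 ]), 'ee_rot': array([ 9.88410166e-01,  1.51803962e-01, -8.59440579e-05, -9.45402072e-04]), 'wrist_force': array([ 0.09802306,  0.03138551, -0.5111072 ]), 'torque': array([ 0.00046141, -0.00674629,  0.01370627]), 'gripper_force': 0.0, 'grip_width': 0.09546128017841919}
```

View pics/scene0.png

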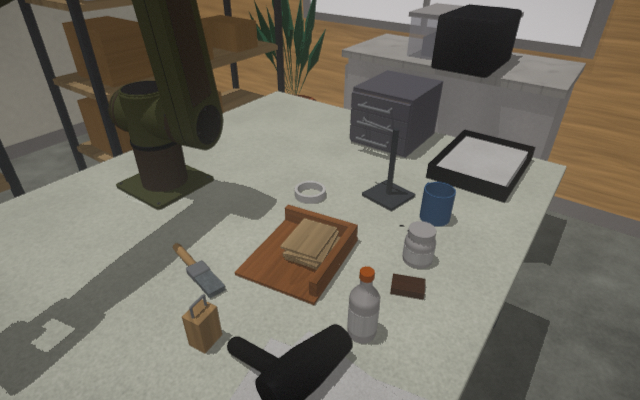

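View pics/top0.png

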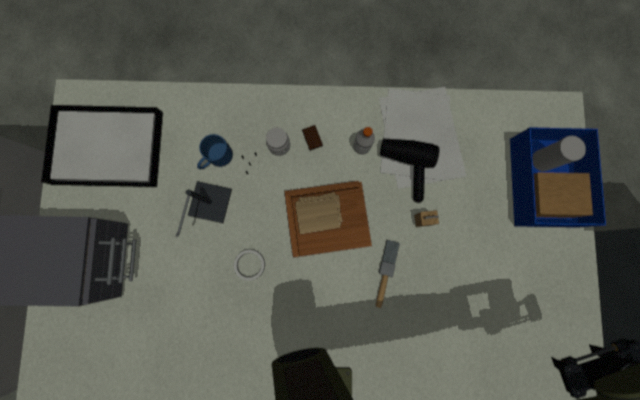

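```bash
cat > h.py <<'E'
from station import *
import cv2, numpy as np
def proj(s,P):
    W=np.linalg.inv(s["world_from_camera"]); c=np.c_[np.atleast_2d(P),np.ones(len(np.atleast_2d(P)))]@W.T
    return np.c_[s["fx"]*c[:,0]/-c[:,2]+s["cx"], s["fy"]*-c[:,1]/-c[:,2]+s["cy"]]
def unproj(s,uv,z):
    uv=np.atleast_2d(uv); M=s["world_from_camera"]
    d=np.c_[(uv[:,0]-s["cx"])/s["fx"],-(uv[:,1]-s["cy"])/s["fy"],-np.ones(len(uv))]@M[:3,:3].T
    return M[:3,3]+d*((z-M[2,3])/d[:,2])[:,None]
def crop(s,u0,v0,w,h,k,out=None):
    """enlarged crop with ticks each 10 px"""
    im=cv2.cvtColor(s["pixels"],cv2.COLOR_RGB2BGR)[v0:v0+h,u0:u0+w]
    im=cv2.resize(im,None,fx=k,fy=k,interpolation=cv2.INTER_CUBIC)
    im=cv2.convertScaleAbs(im,alpha=1.4)
    for u in range(-(-u0//10)*10,u0+w,10):
        x=int((u-u0+.5)*k); cv2.line(im,(x,0),(x,6),(0,0,255),1); cv2.putText(im,str(u),(x-10,16),0,.35,(0,0,255),1)
    for v in range(-(-v0//10)*10,v0+h,10):
        y=int((v-v0+.5)*k); cv2.line(im,(0,y),(6,y),(0,0,255),1); cv2.putText(im,str(v),(8,y+4),0,.35,(0,0,255),1)
    return im
E
python3 - <<'E'
from h import *
def pad(im,H,W): return cv2.copyMakeBorder(im,0,H-im.shape[0],0,W-im.shape[1],cv2.BORDER_CONSTANT)
t=snapshot("top"); s=snapshot("scene")
a=crop(t,278,172,100,92,6)[:552]; b=crop(t,405,200,40,34,5); c=crop(t,168,174,40*1+30,70,2*1+0)
c=crop(t,170,176,40,70//1,5)
right=np.vstack([pad(b,170,200),pad(c,382,200)[:382]])
cv2.imwrite("pics/t1.png",np.hstack([pad(a,552,600),right]))
a=crop(s,232,200,130,102,4); b=crop(s,178,288,48,66,5); c=crop(s,355,118,65,96,5)
cv2.imwrite("pics/s1.png",np.hstack([np.vstack([pad(a,408,520),pad(crop(s,178,288,48,66,2*1),192,520)])[:600,:470],pad(c,600,325)]) if 0 else np.vstack([pad(a,408,520)]).copy())
A=pad(crop(s,232,200,130,102,3),306,390); B=pad(crop(s,178,288,48,60,4),240,390); C=pad(crop(s,355,118,65,96,6),576,390)
cv2.imwrite("pics/s1.png",np.hstack([pad(np.vstack([A,B]),576,390),C]))
E
```

```text
(no output)
```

View pics/t1.png

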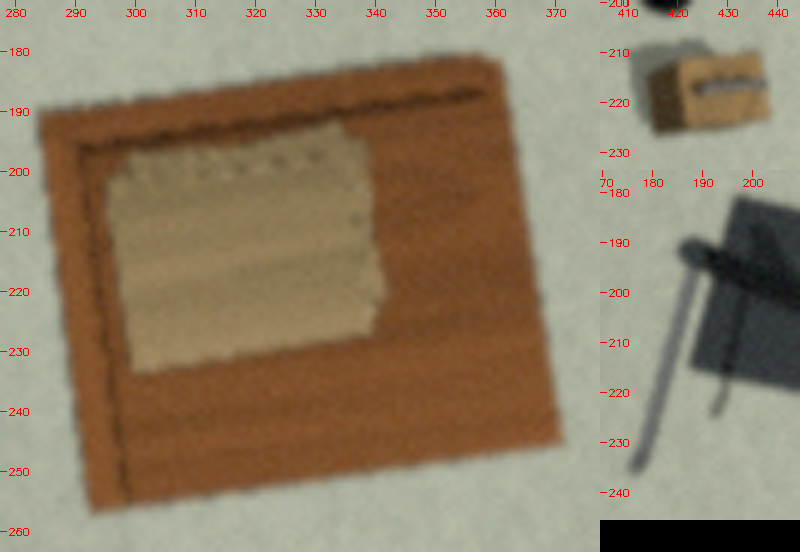

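View pics/s1.png

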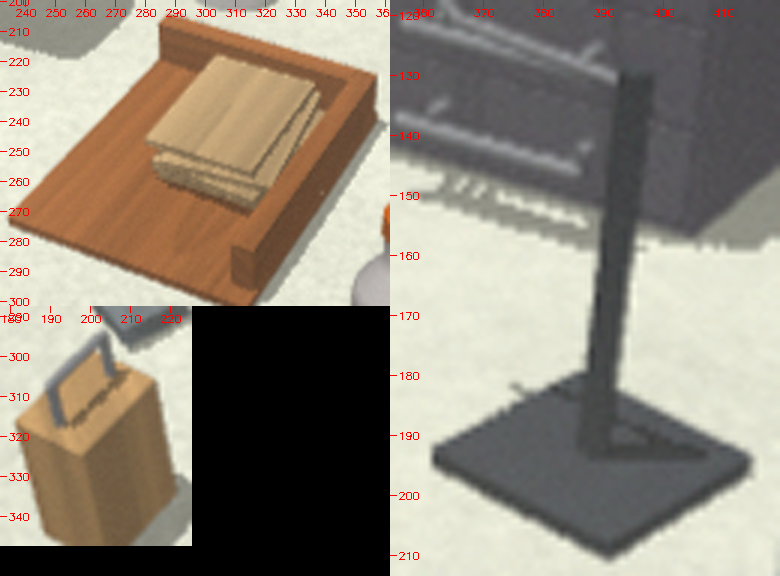

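The pictures show the tray with its fences toward world +x and +y. The stack sits about 10–30 mm out of the corner. The block stands at top px (430,217) with its loop along world y. The stand's post top is at (188,191.5), with the hook running down-left to (177,235). I'll fit all the poses by reprojection.

```bash
cat > fit.py <<'E'
from h import *
from scipy.optimize import least_squares
def fit(obs,x0,rep=True,full=False):
    """obs: list of (snap, local point mm, pixel); pose x,y,yaw on the table"""
    def f(p):
        R=np.array([[np.cos(p[2]),-np.sin(p[2]),0],[np.sin(p[2]),np.cos(p[2]),0],[0,0,1]])
        return np.concatenate([proj(s,R@(np.array(L)/1e3)+[p[0],p[1],0])[0]-uv for s,L,uv in obs])
    r=least_squares(f,x0,loss="soft_l1")
    if rep: print(np.round(r.x,4),"deg",round(np.degrees(r.x[2]),1),"res px",np.round(f(r.x).reshape(-1,2),1).tolist())
    return r.x
E
python3 - <<'E'
from fit import *
t=snapshot("top"); s=snapshot("scene")
fit([(t,(-100,-120,10),(371.3,245.3)),(t,(100,-120,50),(360.8,181.8)),(t,(-100,120,50),(293,256.8)),(t,(100,120,50),(283.8,190.2)),
 (s,(-100,-120,10),(235,273.6)),(s,(80,-120,50),(309,280.5)),(s,(100,-120,50),(317.5,284.5)),(s,(100,120,50),(357.2,224.5)),(s,(-100,120,50),(284.8,206.2))],[.5,0,0])
fit([(t,(20,25,80),(420.5,211.5)),(t,(20,-25,80),(435.9,209.9)),(t,(-20,-25,80),(438.1,222.9)),(t,(-20,25,80),(421.9,225.5)),(t,(0,19,107),(422.5,217.5)),(t,(0,-19,107),(438.1,216.3)),
 (s,(-20,-25,80),(181.3,316.5)),(s,(20,-25,80),(198,325.3)),(s,(20,25,80),(217,306)),(s,(0,-19,107),(190,307.3)),(s,(0,19,107),(204,294.8)),(s,(-20,-25,0),(189.5,343))],[.5,-.3,0])
p=fit([(t,(0,0,210),(187.9,191.5)),(t,(-116,0,210),(176.9,235.1)),(t,(55,55,12),(197.5,180.9)),(t,(-55,55,12),(187.9,214.5)),(t,(55,-55,12),(231,187)),(t,(-55,-55,12),(221,222.)),
 (s,(-55,-55,12),(361.7,193.3)),(s,(55,-55,12),(391.2,208.3)),(s,(55,55,12),(414.5,194.2)),(s,(-55,55,12),(386.2,179.2)),(s,(0,0,210),(395.3,130))],[.5,.3,-.2])
c,q=np.cos(p[2]),np.sin(p[2])
print("scene hook px",proj(s,[[p[0]-d*c,p[1]-d*q,.2] for d in (0,.116)]))
for n,uv,z in [("bottle",(367,131),.16),("jar",(277,135),.09),("mug",(216,144),.09),("dryer",(438,152),.07),("dryer handle",(419,201),.04),("tape",(250,263),.02),("brush",(390,241),.01),("brush",(380,306),.01)]:
    print(n,unproj(t,uv,z)[0].round(3))
print("stack",unproj(t,[(278+a/6-.5,172+b/6-.5) for a,b in [(105,180),(130,148),(340,122),(370,145),(387,293),(375,333),(133,375)]],.04).round(3).tolist())
E
```

```text
[ 0.5312 -0.0253  0.1989] deg 11.4 res px [[1.0, -1.5], [0.1, -4.6], [-0.1, 1.8], [-2.3, 1.0], [0.1, -1.0], [-1.0, 3.4], [-0.5, 2.4], [0.7, -2.2], [0.7, -3.1]]
[ 0.5346 -0.3175  0.119 ] deg 6.8 res px [[-0.7, -0.4], [1.0, -0.5], [0.8, 0.3], [-0.2, -0.6], [2.8, -0.6], [0.6, -0.7], [-0.3, -1.0], [0.2, -0.9], [0.5, -0.9], [-0.6, -0.4], [0.5, -2.1], [-0.9, 1.6]]
[ 0.5772  0.3317 -0.1962] deg -11.2 res px [[0.9, -0.5], [-0.3, 0.7], [-0.5, -1.3], [-0.4, 0.1], [1.0, 0.2], [2.0, 0.4], [-0.3, -1.1], [0.2, -0.1], [1.0, -0.6], [-0.5, -0.0], [0.7, -1.0]]
scene hook px [[395.56923679 132.55987254]
 [362.6944645  119.77054279]]
bottle [ 0.761 -0.127  0.16 ]
jar [0.765 0.127 0.09 ]
mug [0.734 0.303 0.09 ]
dryer [ 0.73 -0.35  0.07]
dryer handle [ 0.586 -0.299  0.04 ]
tape [0.394 0.201 0.02 ]
brush [ 0.466 -0.216  0.01 ]
brush [ 0.275 -0.186  0.01 ]
stack [[0.577, 0.072, 0.04], [0.593, 0.06, 0.04], [0.608, -0.044, 0.04], [0.597, -0.059, 0.04], [0.524, -0.069, 0.04], [0.504, -0.063, 0.04], [0.481, 0.055, 0.04]]
```

```bash
python3 - <<'E'
from fit import *
t=snapshot("top"); s=snapshot("scene")
p=fit([(t,(-100,-120,10),(371.3,245.3)),(t,(100,-120,10),(361,182)),(t,(100,120,50),(283.8,190.2)),(t,(80,100,50),(290.5,196)),
 (s,(-100,-120,10),(235,273.6)),(s,(100,-120,10),(317,299)),(s,(100,120,50),(357.2,224.5))],[.5,0,.1])
def W(p,L): 
    c,q=np.cos(p[2]),np.sin(p[2]); L=np.array(L)/1e3
    return np.c_[p[0]+c*L[:,0]-q*L[:,1],p[1]+q*L[:,0]+c*L[:,1],L[:,2]]
np.save("tray.npy",p)
segs=[[(-100,-120,10),(100,-120,10)],[(-100,-120,10),(-100,100,10)],[(100,-110,50),(100,120,50),(-90,120,50)],[(80,-110,50),(80,100,50),(-90,100,50)],[(80,-110,10),(80,100,10),(-90,100,10)]]
ims=[]
for n,sn,(u0,v0,w,h,k) in (("t",t,(278,172,100,92,4)),("s",s,(230,200,130,104,3))):
    im=crop(sn,u0,v0,w,h,k)
    for g in segs:
        q=((proj(sn,W(p,g))-[u0,v0]+.5)*k).astype(int)
        cv2.polylines(im,[q.reshape(-1,1,2)],False,(255,0,255),1)
    ims.append(im)
H=max(i.shape[0] for i in ims)
cv2.imwrite("pics/ov.png",np.hstack([cv2.copyMakeBorder(i,0,H-i.shape[0],0,0,cv2.BORDER_CONSTANT) for i in ims]))
E
```

```text
[ 0.5311 -0.0268  0.1809] deg 10.4 res px [[1.0, -0.6], [-0.3, -1.8], [-1.3, 0.3], [-0.3, -0.0], [-0.8, -1.5], [-1.8, 2.6], [0.9, -1.3]]
```

View pics/ov.png

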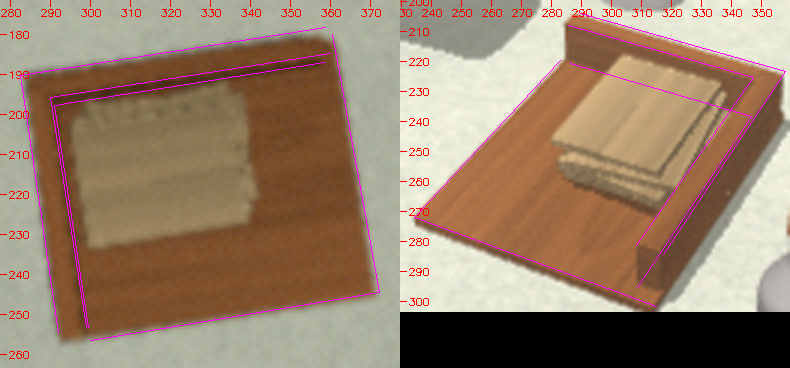

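```bash
python3 - <<'E'
from h import *
from scipy.optimize import least_squares
t=snapshot("top"); s=snapshot("scene")
# (snap, axis, value mm, z mm, pixels): unproject at z, compare tray coordinate with the edge's value
L=[(t,0,100,50,[(285,189.5),(319.2,185.2),(344.2,182.2)]),(t,0,80,50,[(290.8,195.3),(319.2,191.7),(355.8,186.2)]),
(t,1,120,50,[(284.2,191.5),(288.3,226.5),(292.5,255.7)]),(t,1,100,50,[(290.8,196.5),(293.7,221.5),(297.5,251.5)]),
(t,0,-100,10,[(319.2,253.2),(344.2,249.5),(370.8,245.7)]),(t,1,-120,10,[(361.7,188.2),(365.8,211.5),(370.8,243.2)])]
def c(n,k,u0,v0,pts): return [(u0+a/k-.5,v0+b/k-.5) for a,b in pts]
# scene from s1 crop (k=3, 232,200): -y base edge, x fence outer top, -x base edge, y fence outer top
S=[(s,1,-120,10,c(0,3,232,200,[(15,222),(120,260),(200,286)])),(s,0,100,50,c(0,3,232,200,[(262,250),(320,170),(374,85)])),
(s,0,-100,10,c(0,3,232,200,[(15,214),(80,140),(150,67)])),(s,1,120,50,c(0,3,232,200,[(165,18),(270,45),(370,71)]))]
def f(p,L):
    R=np.array([[np.cos(p[2]),np.sin(p[2])],[-np.sin(p[2]),np.cos(p[2])]])
    return np.concatenate([((unproj(sn,px,z/1e3)[:,:2]-p[:2])@R.T)[:,a]*1e3-v for sn,a,v,z,px in L])
for n,LL in (("top",L),("scene",S),("both",L+S)):
    r=least_squares(f,[.53,-.03,.15],args=(LL,),loss="soft_l1",x_scale=[.01,.01,.01])
    print(n,r.x.round(4),np.degrees(r.x[2]).round(2),f(r.x,LL).round(1).reshape(-1,3).tolist())
np.save("tray.npy",r.x)
R=np.array([[np.cos(r.x[2]),np.sin(r.x[2])],[-np.sin(r.x[2]),np.cos(r.x[2])]])
q=unproj(t,[(278+a/6-.5,172+b/6-.5) for a,b in [(105,180),(130,148),(340,122),(370,145),(387,293),(375,333),(133,375)]],.04)[:,:2]
print("stack in tray mm",((q-r.x[:2])@R.T*1e3).round(0).tolist())
E
```

```text
top [ 0.5304 -0.0261  0.1597] 9.15 [[-0.2, -1.4, -2.7], [0.2, -0.7, 0.6], [-3.3, -2.0, -3.3], [-0.7, 0.5, 0.8], [0.6, 0.9, 0.7], [2.2, 1.0, 1.0]]
scene [ 0.5332 -0.0291  0.1803] 10.33 [[1.1, 1.4, 4.0], [-0.7, 2.3, 0.7], [0.6, -2.1, -0.6], [-6.6, -3.3, -0.7]]
both [ 0.5313 -0.0276  0.1674] 9.59 [[0.1, -1.9, -3.8], [0.4, -1.2, -0.8], [-2.4, -0.3, -0.9], [0.4, 2.1, 3.1], [0.3, -0.0, -0.8], [3.3, 2.5, 3.3], [-1.9, -0.4, 3.0], [2.2, 4.1, 1.0], [3.7, -0.2, -0.2], [-9.7, -5.1, -1.3]]
stack in tray mm [[62.0, 91.0], [76.0, 76.0], [73.0, -29.0], [60.0, -42.0], [-14.0, -39.0], [-33.0, -30.0], [-36.0, 90.0]]
```

```bash
cat >> h.py <<'E'
def quat(yaw): return [np.cos(yaw/2),np.sin(yaw/2),0,0]
TR=np.array([.5308,-.0265,.163]); GZ=.068   # tray pose; TCP height over block's underside
def T(x,y,b):
    """TCP position for block centre at tray (x,y) mm, underside b mm over the table"""
    c,q=np.cos(TR[2]),np.sin(TR[2])
    return [TR[0]+(c*x-q*y)/1e3,TR[1]+(q*x+c*y)/1e3,b/1e3+GZ]
def st(m=""):
    o=get_obs(); print(m,"t",round(o["clock"],1),"tcp",o["tcp_pos"].round(4),"F",o["wrist_force"].round(1),"M",o["torque"].round(2),"w",round(o["grip_width"],4),"g",round(o["gripper_force"],1)); return o
E
python3 - <<'E'
from h import *
b=np.array([.5346,-.3175]); q=quat(.119)
reach([*b,.2],q); st()
movel([*b,GZ],rate=.12,until_force=8); st("down")
close(50); st("closed")
movel([*b,.20],rate=.2); st("up")
for n in("scene","top"):
    s=snapshot(n); cv2.imwrite(f"pics/{n}g.png",crop(s,140,200,220,150,3) if n=="scene" else crop(s,280,170,200,100,3))
E
```

```text
t 2.2 tcp [ 0.5342 -0.3183  0.2   ] F [ 0.  -0.   0.2] M [ 0.04  0.04 -0.01] w 0.0951 g 0.0
down t 3.4 tcp [ 0.5353 -0.318   0.0692] F [ 0.4 -1.1 -0.8] M [ 0.01  0.04 -0.03] w 0.0954 g 0.0
closed t 4.2 tcp [ 0.5346 -0.3175  0.068 ] F [-0.7 -0.1  0.2] M [-0.01  0.03 -0.01] w 0.049 g 50.0
up t 5.0 tcp [ 0.5338 -0.3169  0.1981] F [-0.8  0.7 -1.5] M [ 0.01 -0.02  0.02] w 0.049 g 50.0
```

View pics/sceneg.png

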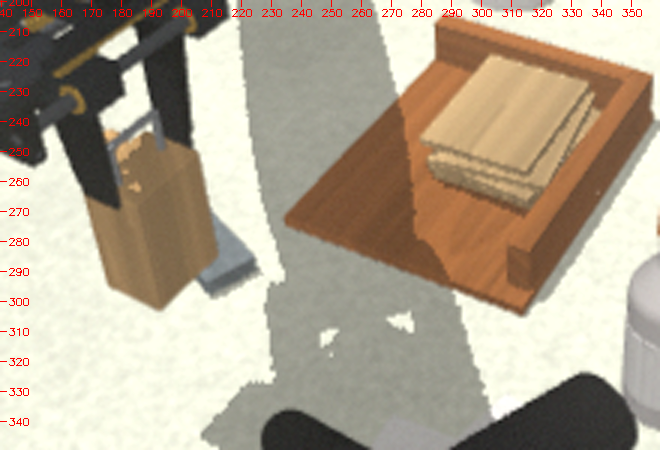

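The block is held upright between the fingers, with the loop clear, and its underside is at about scene (192,302). Next is a first round of pushes: +x, then +y, both force-limited.

```bash
cat >> h.py <<'E'
def push(a,b_,F,rate=.04,z=13):
    """force-limited push of the block from tray point a to b_ (block centre, mm), then back off 12 mm"""
    hit=movel(T(*b_,z),rate=rate,until_force=F); o=st(f"hit={hit}")
    c,q=np.cos(TR[2]),np.sin(TR[2]); d=o["tcp_pos"][:2]-TR[:2]
    e=np.array([c*d[0]+q*d[1],-q*d[0]+c*d[1]])*1e3; print("  block at tray mm",e.round(1))
    u=(np.array(a)-b_)/np.linalg.norm(np.array(a)-b_)
    movel(T(*(e+12*u),z),rate=.1); return e
E
python3 - <<'E'
from h import *
q=quat(TR[2])
movel(T(-82,30,110),rate=.35,frame=q)
movel(T(-82,30,13),rate=.2); st("down")
push((-82,30),(-24,30),7)
movel(T(-60,30,60),rate=.25)
movel(T(20,-92,60),rate=.25); movel(T(20,-92,13),rate=.2); st("down")
push((20,-92),(20,-38),8)
for n in("scene","top"):
    s=snapshot(n); cv2.imwrite(f"pics/{n}p1.png",crop(s,230,195,135,110,5) if n=="scene" else crop(s,278,172,100,92,6))
E
```

```text
down t 6.8 tcp [ 0.4457 -0.0111  0.0816] F [ 0.4  0.1 -1.5] M [ 0.01 -0.03 -0.  ] w 0.0494 g 50.0
hit=True t 8.0 tcp [ 0.4937 -0.0018  0.0796] F [-0.3 -0.4 -0.4] M [-0.07  0.21 -0.  ] w 0.0493 g 50.0
  block at tray mm [-32.6  30.3]
down t 9.7 tcp [ 0.5641 -0.1128  0.0803] F [ 0.4 -0.1 -1. ] M [0.01 0.05 0.  ] w 0.0496 g 50.0
hit=True t 10.8 tcp [ 0.5577 -0.0696  0.0807] F [ 1.4 -1.8 -0.7] M [-0.52 -0.19 -0.02] w 0.0491 g 50.0
  block at tray mm [ 19.6 -46.9]
```

View pics/scenep1.png

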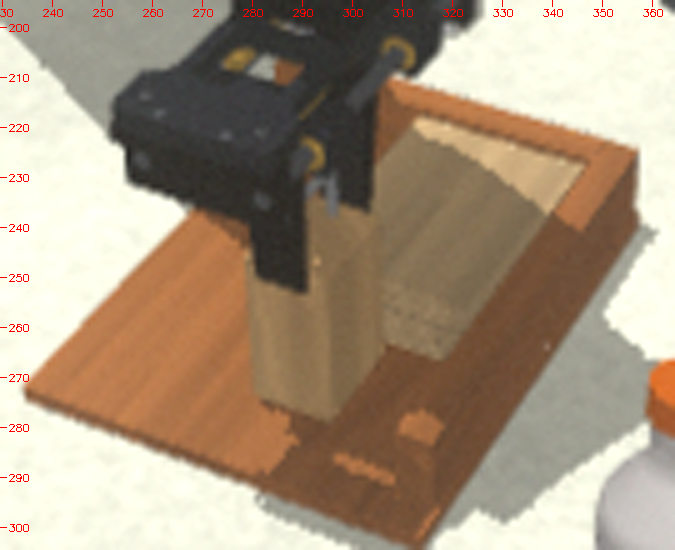

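The stack is now nearly flush, with the side faces in one plane at scene (310–320, 250–266). A firmer second round at several points should settle it.

```bash
python3 - <<'E'
from h import *
push((35,-92),(35,-30),14)
movel(T(35,-75,70),rate=.25); movel(T(-58,5,70),rate=.3); movel(T(-58,5,13),rate=.2)
for y in (8,70,40): 
    movel(T(-48,y,13),rate=.15); push((-82,y),(-15,y),12)
movel(T(-58,40,70),rate=.25); movel(T(35,-80,70),rate=.3); movel(T(35,-80,13),rate=.2)
for x in (58,10,35):
    movel(T(x,-60,13),rate=.15); push((x,-92),(x,-30),14)
movel(T(35,-80,70),rate=.25); movel(T(-58,40,70),rate=.3); movel(T(-58,40,13),rate=.2)
push((-82,40),(-15,40),12)
movel(T(-90,40,13),rate=.2)
movel(T(-90,40,130),rate=.25); movel(T(-60,-230,130),rate=.35); st("end")
s=snapshot("scene");A=crop(s,275,195,90,80,4);t=snapshot("top");B=crop(t,278,172,80,80,5)
B=cv2.convertScaleAbs(B,alpha=1.3)
cv2.imwrite("pics/p2.png",np.hstack([cv2.copyMakeBorder(A,0,80,0,0,cv2.BORDER_CONSTANT),B]))
E
```

```text
hit=True t 11.7 tcp [ 0.5659 -0.0674  0.0812] F [-0.2 -3.3  0.3] M [-0.51 -0.23 -0.04] w 0.0491 g 50.0
  block at tray mm [ 28. -46.]
hit=True t 14.4 tcp [ 0.51   -0.0214  0.0797] F [-1.3  0.  -0.6] M [-0.11  0.35  0.03] w 0.0495 g 50.0
  block at tray mm [-19.7   8.4]
hit=True t 16.1 tcp [0.5008 0.0396 0.0799] F [-2.  -0.8 -0.9] M [-0.15  0.34 -0.02] w 0.0493 g 50.0
  block at tray mm [-18.9  70.1]
hit=False t 17.7 tcp [0.507  0.0103 0.0806] F [-8.  -0.9  3.8] M [-0.29  1.84 -0.14] w 0.0495 g 50.0
  block at tray mm [-17.5  40.1]
hit=True t 20.4 tcp [ 0.5952 -0.0608  0.0811] F [ 0.8 -3.3  0.2] M [-0.62 -0.18  0.08] w 0.0493 g 50.0
  block at tray mm [ 58.  -44.3]
hit=True t 21.7 tcp [ 0.5478 -0.068   0.0811] F [ 0.3 -2.9 -0.1] M [-0.6  -0.17  0.01] w 0.0492 g 50.0
  block at tray mm [ 10.  -43.7]
hit=True t 22.8 tcp [ 0.5721 -0.0637  0.0812] F [ 1.  -3.  -0.1] M [-0.52 -0.18 -0.05] w 0.0494 g 50.0
  block at tray mm [ 34.7 -43.4]
hit=True t 25.7 tcp [0.5058 0.0101 0.08  ] F [-0.6  0.4 -0.7] M [-0.06  0.26 -0.08] w 0.049 g 50.0
  block at tray mm [-18.7  40.1]
end t 27.9 tcp [ 0.5081 -0.2617  0.1965] F [ 0.4  0.1 -1.2] M [ 0.06 -0.07  0.06] w 0.0495 g 50.0
```

View pics/p2.png

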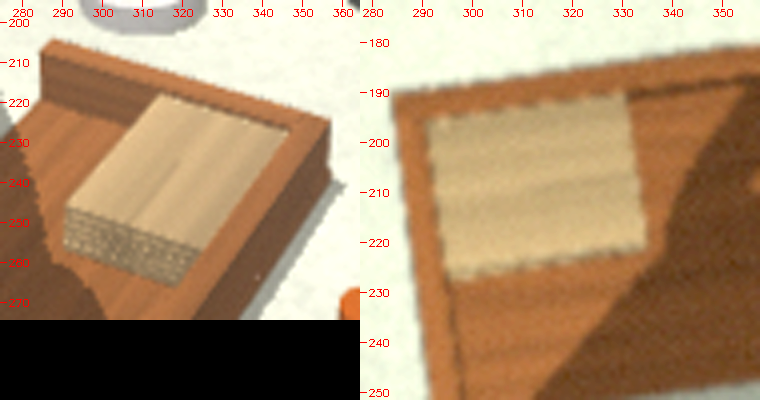

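The stack looks flush from both views. However, the block's x position ran to -19 where -30 was expected, so the block has tilted in the grip. I'll set it down upright at its old place, regrip it a bit lower and firmer, and repeat the x push gently with an upright face.

```bash
sed -i 's/GZ=.068/GZ=.064/' h.py; python3 - <<'E'
from h import *
b=np.array([.5346,-.3175]); q=quat(.119)
movel([*b,.15],rate=.25,frame=q)
movel([*b,.06],rate=.06,until_force=5); st("touch")
let_go(); wait(.3)
movel([*b,GZ],rate=.1); close(60); st("regrip")
movel([*b,.17],rate=.25)
movel(T(-75,40,100),rate=.35,frame=quat(TR[2]))
movel(T(-62,40,13),rate=.2)
for y in (40,10,70): 
    movel(T(-45,y,13),rate=.12); push((-82,y),(-24,y),7,rate=.03)
s=snapshot("scene"); t=snapshot("top")
movel(T(-75,70,13),rate=.2); movel(T(-75,40,130),rate=.25); st()
s2=snapshot("scene"); t2=snapshot("top")
def W(L): return np.array([np.r_[T(a,b,0)[:2],z/1e3] for a,b,z in L])
box=[[(-10,-20,45),(80,-20,45),(80,100,45),(-10,100,45),(-10,-20,45),(-10,-20,10),(80,-20,10)]]
def ov(sn,u0,v0,w,h,k,box=[]):
    im=crop(sn,u0,v0,w,h,k)
    for g in box: cv2.polylines(im,[((proj(sn,W(g))-[u0,v0]+.5)*k).astype(int).reshape(-1,1,2)],False,(255,0,255),1)
    return im
P=lambda i,h,w: cv2.copyMakeBorder(i,0,h-i.shape[0],0,w-i.shape[1],cv2.BORDER_CONSTANT)
up=np.hstack([P(ov(s2,275,195,90,80,4),320,360),P(ov(t2,283,180,75,65,5,box),325,375)[:320]])
dn=np.hstack([P(ov(s,245,185,90,66,4),264,360),P(ov(s2,240,150,90,66,4),264,375)])
cv2.imwrite("pics/p3.png",np.vstack([up,dn]))
E
```

```text
touch t 29.8 tcp [ 0.5343 -0.3173  0.0656] F [-1.1  0.4  4.5] M [ 0.04  0.1  -0.  ] w 0.05 g 50.0
regrip t 32.0 tcp [ 0.5346 -0.3175  0.064 ] F [0.2 0.1 1.1] M [ 0.11  0.01 -0.03] w 0.049 g 60.0
hit=False t 35.4 tcp [0.5005 0.0091 0.0769] F [-1.5 -0.4 -1.9] M [-0.01 -0.02 -0.04] w 0.0495 g 60.0
  block at tray mm [-24.1  40. ]
hit=False t 37.0 tcp [ 0.5054 -0.0205  0.0769] F [-0.3  0.9 -2.3] M [-0.04 -0.02 -0.04] w 0.0493 g 60.0
  block at tray mm [-24.1  10. ]
hit=False t 38.7 tcp [0.4956 0.0387 0.0769] F [ 0.2  0.3 -0.8] M [-0.04 -0.03  0.03] w 0.0495 g 60.0
  block at tray mm [-24.1  70.1]
 t 40.1 tcp [0.4501 0.001  0.193 ] F [ 0.2 -0.6 -2.6] M [-0.01 -0.01  0.01] w 0.0496 g 60.0
```

View pics/p3.png

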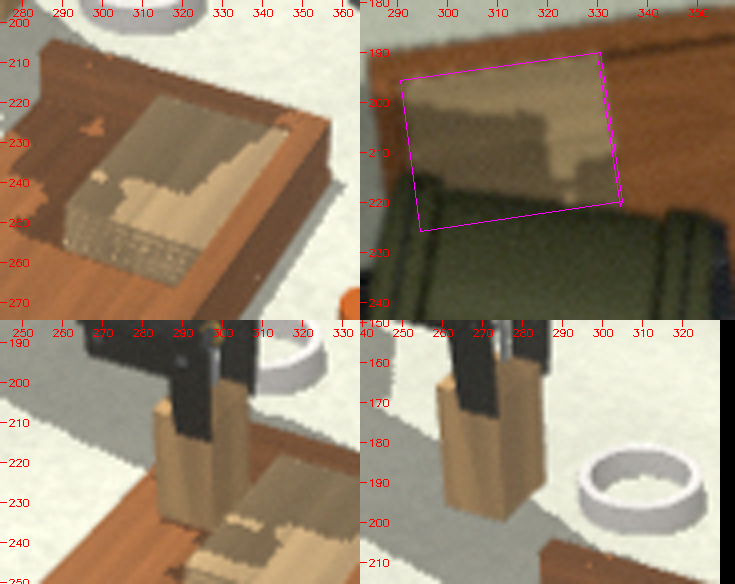

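```bash
python3 - <<'E'
from h import *
s=snapshot("scene"); o=get_obs()
c,q=np.cos(TR[2]),np.sin(TR[2]); R=np.array([[c,q],[-q,c]])
for n,px,z in (("near",(275.75,200),-.064),("left",(260.75,195.75),-.064),("right",(285.75,191.25),-.064),("topnear",(240+138/4-.5,150+45/4-.5),.016),("topleft",(240+78/4-.5,150+58/4-.5),.016),("topright",(240+182/4-.5,150+50/4-.5),.016)):
    p=unproj(s,px,o["tcp_pos"][2]+z)[0]; print(n,((p[:2]-o["tcp_pos"][:2])@R.T*1e3).round(1))
# stack: edges' tray coordinates from p2 (top, k=5, 278,172, x offset 360) and scene (k=4, 275,195)
t=snapshot("top")
tp=lambda a,b:(278+(a-360)/5-.5,172+b/5-.5)
for n,px,z in (("+x edge z45",[tp(435,118),tp(530,104),tp(622,92)],.045),("-x edge top z45",[tp(455,275),tp(550,259),tp(640,243)],.045),("-y edge",[tp(627,100),tp(645,240)],.045),("+y edge",[tp(428,125),tp(445,270)],.045)):
    print(n,((unproj(t,px,z)[:,:2]-TR[:2])@R.T*1e3).round(1).tolist())
sp=lambda a,b:(275+a/4-.5,195+b/4-.5)
print("scene top corners: -x-y, +y-x, +y+x(vis), -y at fence",((unproj(s,[sp(68,206),sp(160,93),sp(290,130),sp(202,248)],.045)[:,:2]-TR[:2])@R.T*1e3).round(1).tolist())
print("scene bottom -x-y",((unproj(s,[sp(63,250),sp(178,286)],.010)[:,:2]-TR[:2])@R.T*1e3).round(1).tolist())
E
```

```text
near [  7.  -20.9]
left [-33.5 -21.3]
right [ 8.4 22.2]
topnear [-14.   13.8]
topleft [-35.7 -14.6]
topright [11.2 20. ]
+x edge z45 [[80.9, 94.3], [81.2, 37.3], [80.6, -18.0]]
-x edge top z45 [[-13.1, 95.0], [-11.8, 38.5], [-10.0, -15.3]]
-y edge [[75.4, -20.3], [-8.7, -18.5]]
+y edge [[77.3, 98.9], [-9.3, 100.4]]
scene top corners: -x-y, +y-x, +y+x(vis), -y at fence [[-6.9, -22.0], [-10.0, 99.6], [77.5, 101.2], [76.8, -20.0]]
scene bottom -x-y [[-11.6, -21.8], [61.8, -19.1]]
```

Unprojecting the block's lower edges shows it sits about 13 mm toward tool −x in the grip. That explains the missed contact, so the real stop is near TCP x = −17. I'll repeat the x push gently to that depth.

```bash
python3 - <<'E'
from h import *
movel(T(-40,40,60),rate=.3); movel(T(-32,40,13),rate=.2)
for y in (40,15,66): 
    movel(T(-27,y,13),rate=.15); push((-82,y),(-8,y),7,rate=.04)
movel(T(-40,60,13),rate=.2); movel(T(-60,60,120),rate=.3); st()
s=snapshot("scene"); t=snapshot("top")
cv2.imwrite("pics/sx.png",s["pixels"][:,:,::-1]); 
E
```

```text
hit=True t 41.7 tcp [0.5062 0.0103 0.0759] F [-0.4 -0.6 -1.5] M [ 0.    0.15 -0.09] w 0.0493 g 60.0
  block at tray mm [-18.3  40.3]
hit=True t 42.6 tcp [ 0.5106 -0.014   0.0758] F [-0.9 -0.9 -1.7] M [-0.03  0.19 -0.02] w 0.0496 g 60.0
  block at tray mm [-17.9  15.6]
hit=True t 43.7 tcp [0.5027 0.0353 0.0759] F [ 0.   0.4 -1.7] M [-0.01  0.1   0.03] w 0.0499 g 60.0
  block at tray mm [-17.7  65.5]
 t 44.8 tcp [0.4624 0.0231 0.1848] F [-0.3  0.2 -1.6] M [ 0.07 -0.03 -0.03] w 0.0493 g 60.0
```

The three x contacts agree within 0.6 mm (−18.3, −17.9, −17.7), so the stack is flush. Now I'll hang the block.

```bash
cat > hang.py <<'E'
from h import *
P=np.array([.5772,.3317]); yaw=-.196; ax=np.array([np.cos(yaw),np.sin(yaw)]); q=quat(yaw)
H=lambda x,z:[*(P+ax*(x+13)/1e3),z]     # block (loop) at stand x mm
E
python3 - <<'E'
from hang import *
movel(H(-168,.1765),rate=.25,frame=q); st("before")
hit=movel(H(-75,.1765),rate=.08,until_force=5); st(f"in hit={hit}")
if not hit:
    h=movel(H(-75,.160),rate=.03,until_force=4); o=st(f"low {h}")
s=snapshot("scene"); t=snapshot("top")
A=crop(s,340,95,75,80,5); B=crop(t,160,170,75,80,5); cv2.imwrite("pics/hang.png",np.hstack([A,B]))
E
```

```text
before t 46.4 tcp [0.4252 0.3612 0.1761] F [-0.  -1.6 -1.3] M [ 0.03  0.01 -0.06] w 0.0495 g 60.0
in hit=False t 47.7 tcp [0.516  0.3439 0.1765] F [-0.1  0.3 -2.2] M [ 0.03  0.01 -0.02] w 0.0496 g 60.0
low True t 48.1 tcp [0.5162 0.3439 0.1635] F [-0.9  0.4  3.5] M [0.07 0.06 0.02] w 0.0492 g 60.0
```

The loop met the hook at TCP z 0.1635, against 0.1655 predicted. I'll release and look.

```bash
python3 - <<'E'
from hang import *
let_go(); wait(.4); 
p=get_obs()["tcp_pos"]; movel([p[0],p[1],.36],rate=.15); st("up")
movel([.42,.12,.42],rate=.3); wait(.5); st()
s=snapshot("scene"); t=snapshot("top")
A=crop(s,340,100,75,100,5); B=crop(t,160,170,75,80,5); 
cv2.imwrite("pics/hung.png",np.hstack([A,cv2.copyMakeBorder(B,0,100,0,0,cv2.BORDER_CONSTANT)]))
cv2.imwrite("pics/full.png",s["pixels"][:,:,::-1])
E
```

```text
up t 51.0 tcp [0.5152 0.3433 0.3585] F [ 0.3  0.7 -0.3] M [ 0.08 -0.05 -0.01] w 0.0951 g 0.0
 t 52.5 tcp [0.4201 0.1203 0.4199] F [-0.1 -0.1  0.1] M [0.06 0.04 0.04] w 0.095 g 0.0
```

View pics/hung.png

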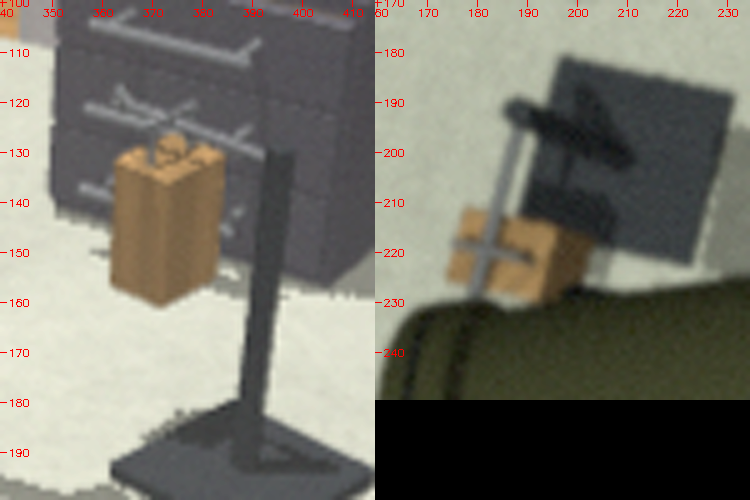

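The block hangs on the hook by its loop: it is at scene (370,145), and from above the wire passes through the loop at (182,220). The robot is clear, so I'll let any swing settle and hand in.

```bash
python3 - <<'E'
from h import *
wait(5); a=snapshot("scene")["pixels"].astype(int); wait(.4); b=snapshot("scene")["pixels"].astype(int)
print("swing diff",abs(a-b)[115:165,355:395].max(-1).mean().round(2)); print(hand_in())
E
```

```text
swing diff 1.72
the job is handed in; nothing more can be done
None
```

The job is handed in. The five panels look flush against both fences in the camera views, to within the 2–3 mm I could measure, and the block hangs free on the hook. I did not look at the panels again after the last light pushes. The only view of the other objects was from the cameras in passing, with no final check that each had stayed put.

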